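Open the spare-battery canister at the radio desk

TASK

The radio operator needs a spare battery: lift the lid off the wide, low canister by its knob and set it down gently, knob up, wholly on the square cork mat. Do not drop the lid; leave the low canister standing where it is, and leave the tall, narrow canister alone with its lid on.

Things in the scene. Friction and masses are not known exactly. Their poses are not given: they have to be found in the camera images.
- low_knob (a point): Centre of the black knob head of the low canister's loose lid, z up. Head: upright cylinder, 30 mm across, 27 mm high, on a stem 16 mm across, 13 mm high. Lid: flat steel disc, 124 mm across, 6 mm thick, top face 27 mm below this point; the plug under it (106 mm across, 8 mm deep) sits with 4 mm play in the mouth. Underside, on which the lid rests when set down, 41 mm below this point. About 160 g.
- low_canister: The wide, low canister: round plain steel, open-topped under its lid, 120 mm across and 85 mm high, holding radio batteries below its rim; about 0.8 kg, stands loose on the desk. Origin at the centre of its underside, z up. Closed, the low_knob point is 118 mm above this origin.
- mat: Square cork mat, 200 by 200 mm and 4 mm thick, fixed flat on the desk. Origin at the centre of its underside; x and y along its sides, z up. Places of the two canisters and the mat are swapped at random.
- tall_knob (a point): Knob of the lid on the tall, narrow canister (not to be touched): same knob, point at the centre of its head, 163 mm above the desk. That canister is round plain steel, 90 mm across and 130 mm high, its lid 94 mm across; the knob's top is 177 mm above the desk.

How it is judged:
By the outcome, as a careful person would: the job done as asked, in the order asked, and still so for the second after the job is handed in, with the robot touching nothing.
It also fails if it takes over 45 s, if anything falls off the work surface, if the arm or the gripper's body presses on something with over 40 N, if the wrist force passes 120 N, or if a joint passes its speed limit or range.

ROBOT

A 6-joint arm with a two-finger parallel gripper is mounted at the origin on the work surface. World frame = base frame: x ahead of the robot, y to its left, z up, the work surface at z = 0. Lengths are in m, angles in rad, forces in N, time in s.
With the tool pointing down it reaches from about 0.225 to 0.725 m from the base axis. Payload 3.1 kg.
Tool frame: the origin (TCP) lies midway between the tips of the shut fingers; the grasp point (between the pads) lies 19 mm behind it; z points along the fingers, y is the line along which they close (so a half turn about z gives the same grasp; the last joint's range is limited). The gripper opens to 85 mm and grips with 20 to 120 N. Pads are 22 mm wide; open, the fingers measure 114 mm over their backs; the gripper's body (76 mm by 85 mm) begins 54 mm behind the grasp point. The pads swing forward as they close: fully open they stand 13 mm farther back than shut.
Start: joints at [1.081, 0.048, 0.099, 1.622, 0, 1.443], TCP at [0.186, 0.491, 0.231] pointing down, gripper open.
Joint ranges: [-2.91, 2.91], [-0.99, 1.94], [-1.21, 1.42], [-2.12, 2.29], [-1.49, 1.47], [-3.14, 3.14]. Speed limits (rad/s): [2.79, 2.79, 3.14, 3.14, 3.14, 3.14].

INTERFACE

Orientations are given as a unit quaternion [w, x, y, z].
In Python, from bench import arm gives the robot as it stands. The module is installed in compiled form; this text tells all that it offers.
- The arm moves only by the tool servo_tool, never from a script. Its argument "rows" is a list of rows, each a list of 3 entries, a list of its own where there are three numbers: the shift along the tool's x, y, z in mm, then the turn, a rotation vector about the tool's x, y, z in rad, then the closure, from 0 (fully open) to 1 (shut). A call has exactly 5 rows; each row is the pose to reach, as a shift and turn from the pose commanded when the call began, along the tool's axes at that moment; what a row does not reach only later rows make up. A row lasts 1/12 s, in which the tool goes at most 41.7 mm and 7.16 degrees, less where a joint would pass 70% of its speed; a pose out of reach is approached as far as the arm can. A call with a gripper value outside its range is refused whole. The fingers move at their own pace and stop on an object; "grip_force" is the grip in N (left out, the last holds). Time passes only in rows, so rows that repeat a pose let the fingers close, or fill a call up. It gives the time, the measured TCP pose, the force, the opening and the grip force at its end, in the units of the state.
- arm.observe(): the state, without advancing time (a new reading comes with each control period).
- arm.capture(name): name is "scene" or "top"; returns a dict with "pixels" (400x640x3 uint8, red, green, blue), "z_map" (400x640 float32, m along the optical axis (not along the pixel's ray), 0 where there is no reading), "fx", "fy", "cx", "cy" (pixels), "origin" and "attitude" of the camera in the world. Camera axes: x right, y down, z forward; pixel columns grow to the right and rows downward; lengths in m; the calibration is good to about 2 mm. A picture is of the moment at which its call begins.
- arm.job_done(): hands the job in; it is judged then, once.
Trained networks look in a picture, given as the dict that the camera call returned (one of the last four; its "shot" number tells which), for a name from the list of things; names that differ only in an ending like _2 or _b are one class to them, and where a whole thing is asked for, a point or a joint stands for the part that bears it (a point fixed in the world has none). Each returns a list of dicts, best first, with "conf" (0 to 1); they miss things now and then, are a little off and sometimes report something else, mostly with a low value. They report only what shows in the picture. A call takes as long as a camera call.
- arm.find_in(picture, target): "position" ([x, y, z] in m, in world coordinates, good to about 4 mm: the middle of the surface that is visible of it).
The state is a dict: "clock": time; "joint_pos": joint angles; "dq": joint speeds; "tau": joint torques, N m; "tcp_pos": TCP position; "tool_rot": TCP orientation; "wrist_force": force on the tool from outside, world axes, zero at the start; "wrist_torque": the same for the moment, N m; "opening": finger opening in m; "gripper_force": force on a finger pad.
Only numpy, scipy, OpenCV 4.12 (cv2) and the standard library are available. Lean on these libraries where they do the work, as an engineer would, in place of code of your own. Each camera call takes 0.05 s, during which the arm holds its last target. There are 200 camera calls.

## Working session

There is one attempt and no reset: what is moved stays moved. The work goes in short steps, Python scripts to look and compute and a tool call to move; the robot and the scene stay as the last step left them, time stands still between calls to the robot, and variables do not carry over. Pictures are saved under pics/ and viewed, at most 10 in all, crops included, and the job is handed in when it is done.

Besides the shell and the picture viewer there is one more tool, called after "Emit:" as name(argument=value, ...) on one line, values as JSON. servo_tool: Moves the arm, as the interface text tells. Its arguments: {"type":"object","properties":{"rows":{"type":"array"},"grip_force":{"type":"number"}},"required":["rows"]}

```bash
mkdir -p pics
python3 - <<'E'
from bench import arm
import cv2,numpy as np
s=arm.observe();print({k:np.round(s[k],3) for k in("clock","tcp_pos","tool_rot","opening","wrist_force")})
ims=[]
for n in("scene","top"):
    p=arm.capture(n);ims.append(p["pixels"][:,:,::-1])
    print(n,np.round(p["origin"],3),np.round(p["attitude"],3))
    for t in("low_knob","low_canister","mat","tall_knob"):
        for d in arm.find_in(p,t)[:2]:print(t,np.round(d["position"],4),round(d["conf"],2))
cv2.imwrite("pics/a.png",cv2.resize(np.vstack(ims),(480,600)))
cv2.imwrite("pics/top.png",ims[1])
E
```

```text
{'clock': np.float64(0.0), 'tcp_pos': array([0.186, 0.49 , 0.23 ]), 'tool_rot': array([-0.   ,  0.18 ,  0.984, -0.001]), 'opening': np.float64(0.085), 'wrist_force': array([ 0.417,  0.598, -0.693])}
scene [ 0.976 -0.346  0.942] [-0.269  0.851  0.431 -0.133]
low_knob [ 0.4822 -0.3496  0.0859] 0.8
low_canister [ 0.535  -0.3437  0.0411] 0.78
mat [ 5.546e-01 -2.000e-04  7.600e-03] 0.83
tall_knob [0.5036 0.3231 0.143 ] 0.66
top [0.337 0.005 1.224] [ 0.049 -0.697  0.713 -0.054]
low_knob [ 0.4735 -0.3465  0.0892] 0.97
low_canister [ 0.4534 -0.297   0.0395] 0.5
mat [0.5484 0.0032 0.0053] 0.68
tall_knob [0.4895 0.3226 0.1312] 0.72
```

View pics/a.png

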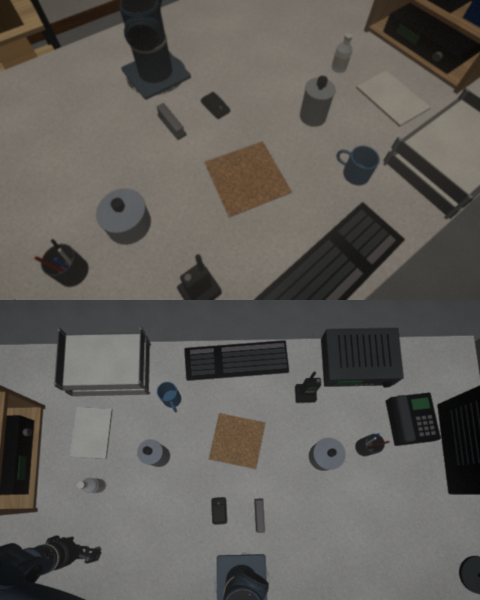

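The scene view (upper half) shows the low canister at about (123,215) and the mat at (248,180), with the tall canister at (317,100). In the top view (lower half) they are at (328,454), (237,441) and (150,452), and the mat is turned slightly. The networks agree with this. Next I'll measure the knob and mat from depth.

```bash
cat > h.py <<'E'
from bench import arm
import cv2,numpy as np
from scipy.spatial.transform import Rotation as R
def cloud(p):
    z=p["z_map"];v,u=np.indices(z.shape)
    c=np.stack([(u-p["cx"])/p["fx"]*z,(v-p["cy"])/p["fy"]*z,z],-1)
    w=c@R.from_quat(p["attitude"],scalar_first=True).as_matrix().T+p["origin"]
    w[z==0]=np.nan
    return w
def fit(p,xy,r,lo,hi):
    w=cloud(p);m=(np.hypot(w[...,0]-xy[0],w[...,1]-xy[1])<r)&(w[...,2]>lo)&(w[...,2]<hi)
    return w[m]
def desc(q):
    if len(q)<5:return len(q)
    (c,r)=cv2.minEnclosingCircle(q[:,:2].astype(np.float32))
    return len(q),"mean",q.mean(0).round(4),"circ",np.round(c,4),round(r,4),"zpct",np.percentile(q[:,2],[5,50,95]).round(4)
E
python3 - <<'E'
from h import *
for n in("scene","top"):
    p=arm.capture(n)
    print(n,"knob",desc(fit(p,(.475,-.347),.06,.104,.15)))
    print(" knobtop",desc(fit(p,(.475,-.347),.06,.125,.15)))
    print(" lid",desc(fit(p,(.475,-.347),.09,.083,.099)))
    print(" tall",desc(fit(p,(.49,.323),.06,.168,.19)))
    hsv=cv2.cvtColor(p["pixels"],cv2.COLOR_RGB2HSV);w=cloud(p)
    m=(hsv[...,1]>80)&(hsv[...,0]<25)&(np.hypot(w[...,0]-.55,w[...,1])<.17)
    q=w[m][:,:2].astype(np.float32);print(" mat",cv2.minAreaRect(q),q.mean(0),np.median(w[m][:,2]))
E
```

```text
scene knob (281, 'mean', array([ 0.4829, -0.3488,  0.1254]), 'circ', array([ 0.4786, -0.3491]), 0.0156, 'zpct', array([0.1089, 0.1291, 0.1323]))
 knobtop (192, 'mean', array([ 0.4799, -0.3489,  0.1299]), 'circ', array([ 0.4785, -0.3487]), 0.0155, 'zpct', array([0.1267, 0.13  , 0.1325]))
 lid (2752, 'mean', array([ 0.4828, -0.3499,  0.0903]), 'circ', array([ 0.4782, -0.3487]), 0.0628, 'zpct', array([0.0878, 0.0903, 0.0928]))
 tall (119, 'mean', array([0.4961, 0.3232, 0.1743]), 'circ', array([0.4926, 0.3237]), 0.0177, 'zpct', array([0.1694, 0.1746, 0.1774]))
 mat ((0.5519866943359375, 0.002641730010509491), (0.19931446015834808, 0.19971740245819092), 76.92652130126953) [ 0.5564963  -0.00072003] 0.003357866677576149
top knob (107, 'mean', array([ 0.4746, -0.3474,  0.129 ]), 'circ', array([ 0.4752, -0.3499]), 0.015, 'zpct', array([0.1138, 0.1308, 0.1347]))
 knobtop (92, 'mean', array([ 0.475 , -0.3487,  0.1312]), 'circ', array([ 0.4752, -0.3501]), 0.0148, 'zpct', array([0.1273, 0.1311, 0.1348]))
 lid (1324, 'mean', array([ 0.4746, -0.3486,  0.0912]), 'circ', array([ 0.4747, -0.3507]), 0.0623, 'zpct', array([0.0876, 0.0911, 0.095 ]))
 tall (101, 'mean', array([0.4914, 0.3226, 0.1752]), 'circ', array([0.4923, 0.3236]), 0.0151, 'zpct', array([0.1706, 0.1754, 0.1782]))
 mat ((0.54970383644104, 0.002455383539199829), (0.19588997960090637, 0.19659404456615448), 76.83136749267578) [0.5485388  0.00257737] 0.0038409072615726014
```

Emit:
servo_tool(rows=[[[0, 0, -4], [0, 0, 0.121], 0], [[0, 0, -8], [0, 0, 0.242], 0], [[0, 0, -12], [0, 0, 0.363], 0], [[0, 0, -16], [0, 0, 0.484], 0], [[0, 0, -20], [0, 0, 0.605], 0]], grip_force=40)

```text
clock: 1.02
tcp_pos: [0.1858, 0.491, 0.2515]
tool_rot: [-0.0, 0.467, 0.884, 0.0]
wrist_force: [0.7, 0.2, -0.2]
opening: 0.0856
gripper_force: 0.0
```

Emit:
servo_tool(rows=[[[0, 0, 0], [0, 0, 0.121], 0], [[0, 0, 0], [0, 0, 0.242], 0], [[0, 0, 0], [0, 0, 0.363], 0], [[0, 0, 0], [0, 0, 0.484], 0], [[0, 0, 0], [0, 0, 0.604], 0]])

```text
clock: 1.43
tcp_pos: [0.1858, 0.491, 0.2514]
tool_rot: [-0.0, 0.709, 0.705, 0.0]
wrist_force: [0.5, -0.6, -0.3]
opening: 0.0856
gripper_force: 0.0
```

Emit:
servo_tool(rows=[[[-34, 12, 0], [0, 0, 0], 0], [[-67, 23, 0], [0, 0, 0], 0], [[-101, 35, 0], [0, 0, 0], 0], [[-134, 46, 0], [0, 0, 0], 0], [[-168, 58, 0], [0, 0, 0], 0]])

```text
clock: 1.85
tcp_pos: [0.2439, 0.3217, 0.2513]
tool_rot: [0.0, 0.707, 0.708, 0.0]
wrist_force: [1.0, -0.0, 0.0]
opening: 0.0855
gripper_force: 0.0
```

Emit:
servo_tool(rows=[[[-34, 12, 0], [0, 0, 0], 0], [[-67, 23, 0], [0, 0, 0], 0], [[-101, 35, 0], [0, 0, 0], 0], [[-134, 46, 0], [0, 0, 0], 0], [[-168, 58, 0], [0, 0, 0], 0]])

```text
clock: 2.27
tcp_pos: [0.3019, 0.1536, 0.2516]
tool_rot: [0.0, 0.707, 0.707, 0.001]
wrist_force: [0.8, 1.4, -0.6]
opening: 0.0853
gripper_force: 0.0
```

Emit:
servo_tool(rows=[[[-34, 12, 0], [0, 0, 0], 0], [[-67, 23, 0], [0, 0, 0], 0], [[-101, 35, 0], [0, 0, 0], 0], [[-134, 46, 0], [0, 0, 0], 0], [[-168, 58, 0], [0, 0, 0], 0]])

```text
clock: 2.68
tcp_pos: [0.36, -0.0148, 0.2517]
tool_rot: [0.001, 0.707, 0.707, 0.0]
wrist_force: [0.8, 0.7, -0.5]
opening: 0.0852
gripper_force: 0.0
```

Emit:
servo_tool(rows=[[[-34, 12, 0], [0, 0, 0], 0], [[-67, 23, 0], [0, 0, 0], 0], [[-101, 35, 0], [0, 0, 0], 0], [[-134, 46, 0], [0, 0, 0], 0], [[-168, 58, 0], [0, 0, 0], 0]])

```text
clock: 3.1
tcp_pos: [0.418, -0.1829, 0.2515]
tool_rot: [0.0, 0.707, 0.707, 0.0]
wrist_force: [0.4, 0.1, -0.6]
opening: 0.0853
gripper_force: 0.0
```

Emit:
servo_tool(rows=[[[-34, 12, 0], [0, 0, 0], 0], [[-67, 23, 0], [0, 0, 0], 0], [[-101, 35, 0], [0, 0, 0], 0], [[-134, 46, 0], [0, 0, 0], 0], [[-168, 58, 0], [0, 0, 0], 0]])

```text
clock: 3.52
tcp_pos: [0.476, -0.3507, 0.2513]
tool_rot: [0.0, 0.707, 0.707, 0.0]
wrist_force: [0.4, 0.1, 0.6]
opening: 0.0854
gripper_force: 0.0
```

Emit:
servo_tool(rows=[[[0, 0, 20], [0, 0, 0], 0], [[0, 0, 40], [0, 0, 0], 0], [[1, 1, 60], [0, 0, 0], 0], [[1, 1, 80], [0, 0, 0], 0], [[1, 1, 91], [0, 0, 0], 0]])

```text
clock: 3.93
tcp_pos: [0.4759, -0.3473, 0.1573]
tool_rot: [-0.002, 0.707, 0.707, -0.0]
wrist_force: [0.1, 0.2, 0.4]
opening: 0.0853
gripper_force: 0.0
```

Run:
```python
from h import *
p=arm.capture("scene")
print(arm.observe()["tcp_pos"])
print("lid",desc(fit(p,(.477,-.349),.09,.083,.099)),"knob",desc(fit(p,(.477,-.349),.03,.104,.134)))
R_=R.from_quat(p["attitude"],scalar_first=True).as_matrix()
c=(np.array([.477,-.3495,.118])-p["origin"])@R_;u,v=int(p["fx"]*c[0]/c[2]+p["cx"]),int(p["fy"]*c[1]/c[2]+p["cy"])
print(u,v)
a=p["pixels"][v-70:v+70,u-90:u+90,::-1]
cv2.imwrite("pics/b.png",cv2.resize(a,None,fx=4,fy=4,interpolation=2))
```

```text
[ 0.47515132 -0.34648158  0.1554679 ]
lid (2556, 'mean', array([ 0.4869, -0.3501,  0.0903]), 'circ', array([ 0.4784, -0.3489]), 0.0632, 'zpct', array([0.0878, 0.0904, 0.0928])) knob (20, 'mean', array([ 0.4878, -0.3503,  0.1119]), 'circ', array([ 0.4811, -0.3488]), 0.0146, 'zpct', array([0.1053, 0.1088, 0.1283]))
156 272
```

View pics/b.png

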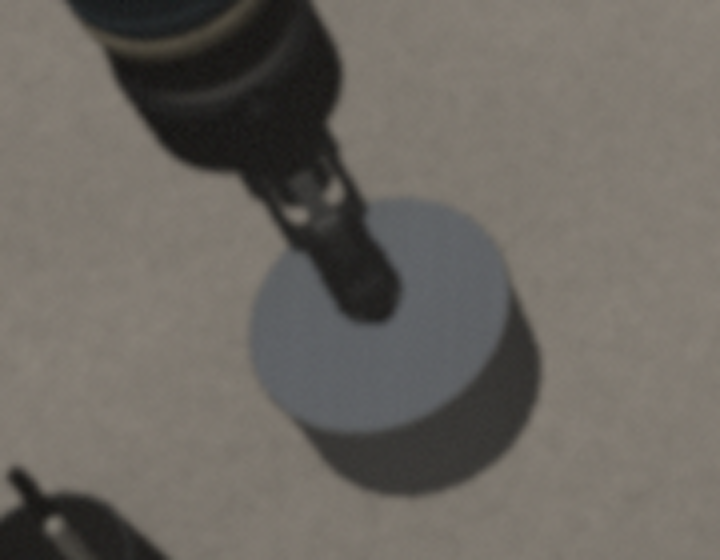

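The picture shows the gripper directly over the knob, which is at about (370,300) in the crop, with the canister upright. I'll let the arm settle and read the pose again.

Emit:
servo_tool(rows=[[[0, 0, 0], [0, 0, 0], 0], [[0, 0, 0], [0, 0, 0], 0], [[0, 0, 0], [0, 0, 0], 0], [[0, 0, 0], [0, 0, 0], 0], [[0, 0, 0], [0, 0, 0], 0]])

```text
clock: 4.4
tcp_pos: [0.4775, -0.3485, 0.162]
tool_rot: [0.001, 0.707, 0.707, 0.0]
wrist_force: [0.7, -0.8, -0.2]
opening: 0.0856
gripper_force: 0.0
```

Emit:
servo_tool(rows=[[[0, 0, 7], [0, 0, 0], 0], [[0, 0, 14], [0, 0, 0], 0], [[0, 0, 21], [0, 0, 0], 0], [[0, 0, 28], [0, 0, 0], 0], [[0, 0, 35], [0, 0, 0], 0]])

```text
clock: 4.82
tcp_pos: [0.4765, -0.3477, 0.1239]
tool_rot: [-0.001, 0.707, 0.707, -0.0]
wrist_force: [-0.1, -0.2, 0.4]
opening: 0.085
gripper_force: 0.0
```

Emit:
servo_tool(rows=[[[0, 0, 7], [0, 0, 0], 0], [[0, 0, 14], [0, 0, 0], 0], [[0, 0, 20], [0, 0, 0], 0], [[0, 0, 24], [0, 0, 0], 0], [[0, 0, 26], [0, 0, 0], 0]])

```text
clock: 5.23
tcp_pos: [0.4765, -0.3477, 0.0982]
tool_rot: [-0.001, 0.707, 0.707, -0.0]
wrist_force: [-0.3, 0.3, -0.9]
opening: 0.0852
gripper_force: 0.0
```

Emit:
servo_tool(rows=[[[0, 0, 0], [0, 0, 0], 0], [[0, 0, 0], [0, 0, 0], 0.1], [[0, 0, 0], [0, 0, 0], 0.2], [[0, 0, 0], [0, 0, 0], 0.3], [[0, 0, 0], [0, 0, 0], 0.4]])

```text
clock: 5.65
tcp_pos: [0.4771, -0.3482, 0.0998]
tool_rot: [0.0, 0.707, 0.707, 0.0]
wrist_force: [0.3, 0.3, 0.8]
opening: 0.0513
gripper_force: 0.0
```

Emit:
servo_tool(rows=[[[0, 0, 0], [0, 0, 0], 0.5], [[0, 0, 0], [0, 0, 0], 0.6], [[0, 0, 0], [0, 0, 0], 0.7], [[0, 0, 0], [0, 0, 0], 0.9], [[0, 0, 0], [0, 0, 0], 1]], grip_force=40)

```text
clock: 6.07
tcp_pos: [0.477, -0.3481, 0.0997]
tool_rot: [0.0, 0.707, 0.707, 0.0]
wrist_force: [0.2, 0.5, 1.9]
opening: 0.029
gripper_force: 39.7
```

Emit:
servo_tool(rows=[[[0, 0, 0], [0, 0, 0], 1], [[0, 0, 0], [0, 0, 0], 1], [[0, 0, 0], [0, 0, 0], 1], [[0, 0, 0], [0, 0, 0], 1], [[0, 0, 0], [0, 0, 0], 1]])

```text
clock: 6.48
tcp_pos: [0.4771, -0.3482, 0.0997]
tool_rot: [0.0, 0.707, 0.707, 0.0]
wrist_force: [1.0, 0.4, 2.2]
opening: 0.0288
gripper_force: 39.7
```

Emit:
servo_tool(rows=[[[0, 0, -2], [0, 0, 0], 1], [[0, 0, -5], [0, 0, 0], 1], [[0, 0, -9], [0, 0, 0], 1], [[0, 0, -13], [0, 0, 0], 1], [[0, 0, -17], [0, 0, 0], 1]])

```text
clock: 6.9
tcp_pos: [0.4766, -0.3479, 0.1164]
tool_rot: [-0.0, 0.707, 0.707, -0.0]
wrist_force: [-0.3, -0.5, -2.3]
opening: 0.029
gripper_force: 39.6
```

Emit:
servo_tool(rows=[[[0, 0, -8], [0, 0, 0], 1], [[0, 0, -16], [0, 0, 0], 1], [[0, 0, -24], [0, 0, 0], 1], [[0, 0, -30], [0, 0, 0], 1], [[0, 0, -33], [0, 0, 0], 1]])

```text
clock: 7.32
tcp_pos: [0.4775, -0.3486, 0.1514]
tool_rot: [0.001, 0.707, 0.707, 0.0]
wrist_force: [0.2, -0.3, -0.5]
opening: 0.029
gripper_force: 39.5
```

Run:
```python
from h import *
s=arm.observe();print(s["tcp_pos"],s["wrist_force"],s["wrist_torque"],s["opening"])
p=arm.capture("scene")
q=fit(p,(.477,-.349),.09,.125,.16);print(desc(q))
print("canister rim",desc(fit(p,(.477,-.349),.08,.075,.09)))
q=fit(p,(.477,-.349),.08,.136,.146);print(np.linalg.lstsq(np.c_[q[:,:2]-[.477,-.349],np.ones(len(q))],q[:,2],rcond=None)[0])
cv2.imwrite("pics/c.png",cv2.resize(p["pixels"][190:350,60:280,::-1],None,fx=3,fy=3,interpolation=2))
```

```text
[ 0.47749297 -0.3486132   0.15135195] [ 0.19022759 -0.30487901 -0.4947552 ] [ 0.03035931 -0.04556082 -0.04261533] 0.029042946650473186
(2620, 'mean', array([ 0.4885, -0.3505,  0.1421]), 'circ', array([ 0.4788, -0.3495]), 0.0626, 'zpct', array([0.1394, 0.1421, 0.1445]))
canister rim (280, 'mean', array([ 0.5206, -0.3494,  0.082 ]), 'circ', array([ 0.4836, -0.3487]), 0.0594, 'zpct', array([0.0759, 0.0827, 0.0862]))
[-3.96612384e-05 -2.86661282e-03  1.42017327e-01]
```

View pics/c.png

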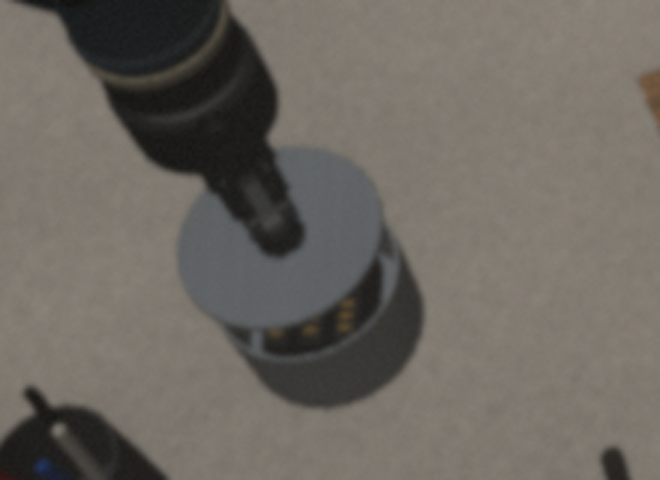

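The lid is off and level at (280,235), and the batteries are visible in the canister, which hasn't moved. Now I'll carry the lid to the mat.

Emit:
servo_tool(rows=[[[4, 1, -4], [0, 0, 0], 1], [[14, 3, -9], [0, 0, 0], 1], [[30, 6, -14], [0, 0, 0], 1], [[50, 10, -18], [0, 0, 0], 1], [[72, 15, -20], [0, 0, 0], 1]])

```text
clock: 7.78
tcp_pos: [0.4921, -0.2744, 0.1701]
tool_rot: [0.0, 0.707, 0.707, 0.0]
wrist_force: [0.2, 0.5, -1.8]
opening: 0.0291
gripper_force: 39.5
```

Emit:
servo_tool(rows=[[[24, 5, 0], [0, 0, 0], 1], [[48, 10, 0], [0, 0, 0], 1], [[72, 15, 0], [0, 0, 0], 1], [[96, 20, 0], [0, 0, 0], 1], [[120, 25, 0], [0, 0, 0], 1]])

```text
clock: 8.2
tcp_pos: [0.5167, -0.153, 0.1696]
tool_rot: [-0.0, 0.707, 0.708, 0.0]
wrist_force: [-0.4, 0.1, -1.9]
opening: 0.029
gripper_force: 39.5
```

Emit:
servo_tool(rows=[[[24, 5, 0], [0, 0, 0], 1], [[48, 10, 0], [0, 0, 0], 1], [[70, 15, 0], [0, 0, 0], 1], [[90, 19, 0], [0, 0, 0], 1], [[108, 23, 0], [0, 0, 0], 1]])

```text
clock: 8.62
tcp_pos: [0.5393, -0.0448, 0.1696]
tool_rot: [-0.0, 0.706, 0.708, 0.0]
wrist_force: [0.8, -0.2, -0.8]
opening: 0.0285
gripper_force: 39.5
```

Emit:
servo_tool(rows=[[[16, 3, 0], [0, 0, 0], 1], [[30, 6, 0], [0, 0, 0], 1], [[40, 8, 0], [0, 0, 0], 1], [[47, 10, 0], [0, 0, 0], 1], [[51, 10, 0], [0, 0, 0], 1]])

```text
clock: 9.03
tcp_pos: [0.5497, 0.0045, 0.1694]
tool_rot: [-0.0, 0.707, 0.708, 0.0]
wrist_force: [-0.3, 1.0, -1.3]
opening: 0.0289
gripper_force: 39.6
```

Emit:
servo_tool(rows=[[[0, 0, 6], [0, 0, 0], 1], [[0, 0, 16], [0, 0, 0], 1], [[0, 0, 28], [0, 0, 0], 1], [[0, 0, 40], [0, 0, 0], 1], [[0, 0, 50], [0, 0, 0], 1]])

```text
clock: 9.45
tcp_pos: [0.5487, 0.0025, 0.1167]
tool_rot: [-0.001, 0.708, 0.707, -0.001]
wrist_force: [-0.1, -0.5, -1.6]
opening: 0.0287
gripper_force: 39.6
```

Emit:
servo_tool(rows=[[[0, 0, 10], [0, 0, 0], 1], [[0, 0, 19], [0, 0, 0], 1], [[0, 0, 27], [0, 0, 0], 1], [[0, 0, 33], [0, 0, 0], 1], [[0, 0, 36], [0, 0, 0], 1]])

```text
clock: 9.87
tcp_pos: [0.5492, 0.003, 0.082]
tool_rot: [-0.001, 0.707, 0.707, -0.0]
wrist_force: [-0.2, 0.2, -1.4]
opening: 0.029
gripper_force: 39.6
```

Emit:
servo_tool(rows=[[[0, 0, 0], [0, 0, 0], 1], [[0, 0, 0], [0, 0, 0], 1], [[0, 0, 0], [0, 0, 0], 1], [[0, 0, 0], [0, 0, 0], 1], [[0, 0, 0], [0, 0, 0], 1]])

```text
clock: 10.28
tcp_pos: [0.5504, 0.003, 0.0841]
tool_rot: [0.001, 0.707, 0.707, 0.0]
wrist_force: [-0.0, -0.1, -2.0]
opening: 0.0288
gripper_force: 39.6
```

Run:
```python
from h import *
s=arm.observe();print(s["tcp_pos"],s["wrist_force"],s["opening"])
for n in("scene","top"):
    p=arm.capture(n);q=fit(p,(.5505,.0025),.075,.04,.10);
    t=s["tcp_pos"][2]-.0085
    q=q[abs(q[:,2]-t)<.008];print(n,t,desc(q))
    print(np.linalg.lstsq(np.c_[q[:,:2]-[.55,.0],np.ones(len(q))],q[:,2],rcond=None)[0])
p=arm.capture("scene");cv2.imwrite("pics/d.png",cv2.resize(p["pixels"][140:320,220:440,::-1],None,fx=3,fy=3,interpolation=2))
```

```text
[0.55038311 0.00296073 0.08406513] [-0.03228334 -0.07737038 -1.99123036] 0.028771672837971243
scene 0.07556512918465103 (1536, 'mean', array([ 0.5613, -0.0126,  0.0746]), 'circ', array([0.5511, 0.0013]), 0.0631, 'zpct', array([0.072 , 0.0747, 0.0774]))
[-0.00173498  0.00198511  0.07469342]
top 0.07556512918465103 (22, 'mean', array([ 0.5434, -0.0574,  0.0754]), 'circ', array([ 0.5434, -0.0574]), 0.017, 'zpct', array([0.0715, 0.0749, 0.0789]))
[0.0730064  0.98884927 0.13266331]
```

View pics/d.png

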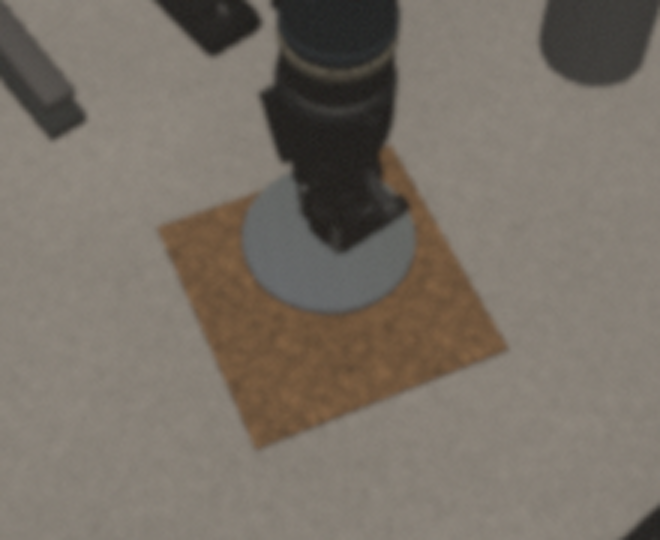

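The lid hangs level above the mat, centred near (330,240) in the crop. It measures (0.551, 0.002), matching the mat centre. I'll lower it slowly.

Emit:
servo_tool(rows=[[[0, 0, 4], [0, 0, 0], 1], [[0, 0, 11], [0, 0, 0], 1], [[0, 0, 19], [0, 0, 0], 1], [[0, 0, 26], [0, 0, 0], 1], [[0, 0, 32], [0, 0, 0], 1]])

```text
clock: 10.85
tcp_pos: [0.5489, 0.0031, 0.0496]
tool_rot: [-0.001, 0.707, 0.707, -0.001]
wrist_force: [0.1, -0.7, -2.0]
opening: 0.0291
gripper_force: 39.6
```

Emit:
servo_tool(rows=[[[0, 0, 6], [0, 0, 0], 1], [[0, 0, 11], [0, 0, 0], 1], [[0, 0, 15], [0, 0, 0], 1], [[0, 0, 18], [0, 0, 0], 1], [[0, 0, 20], [0, 0, 0], 1]])

```text
clock: 11.27
tcp_pos: [0.5497, 0.003, 0.0309]
tool_rot: [-0.0, 0.707, 0.707, -0.0]
wrist_force: [-0.6, -0.0, -1.8]
opening: 0.0291
gripper_force: 39.6
```

Emit:
servo_tool(rows=[[[0, 0, 0.5], [0, 0, 0], 1], [[0, 0, 1], [0, 0, 0], 1], [[0, 0, 1.5], [0, 0, 0], 1], [[0, 0, 2], [0, 0, 0], 1], [[0, 0, 2], [0, 0, 0], 1]])

```text
clock: 11.68
tcp_pos: [0.55, 0.003, 0.0295]
tool_rot: [0.0, 0.707, 0.707, 0.0]
wrist_force: [-0.5, 0.4, -1.4]
opening: 0.0291
gripper_force: 39.6
```

Emit:
servo_tool(rows=[[[0, 0, 0.3], [0, 0, 0], 1], [[0, 0, 0.6], [0, 0, 0], 1], [[0, 0, 1], [0, 0, 0], 1], [[0, 0, 1], [0, 0, 0], 1], [[0, 0, 1], [0, 0, 0], 1]])

```text
clock: 12.1
tcp_pos: [0.5498, 0.003, 0.0283]
tool_rot: [-0.0, 0.707, 0.707, -0.0]
wrist_force: [0.2, 0.3, -1.7]
opening: 0.0286
gripper_force: 39.6
```

Emit:
servo_tool(rows=[[[0, 0, 0.3], [0, 0, 0], 1], [[0, 0, 0.6], [0, 0, 0], 1], [[0, 0, 1], [0, 0, 0], 1], [[0, 0, 1], [0, 0, 0], 1], [[0, 0, 1], [0, 0, 0], 1]])

```text
clock: 12.52
tcp_pos: [0.5498, 0.003, 0.0272]
tool_rot: [-0.0, 0.707, 0.707, -0.0]
wrist_force: [-0.0, -0.3, -2.3]
opening: 0.029
gripper_force: 39.6
```

Emit:
servo_tool(rows=[[[0, 0, 0.2], [0, 0, 0], 1], [[0, 0, 0.4], [0, 0, 0], 1], [[0, 0, 0.5], [0, 0, 0], 1], [[0, 0, 0.5], [0, 0, 0], 1], [[0, 0, 0.5], [0, 0, 0], 1]])

```text
clock: 12.93
tcp_pos: [0.5498, 0.003, 0.0268]
tool_rot: [-0.0, 0.707, 0.707, -0.0]
wrist_force: [0.1, 0.3, -1.0]
opening: 0.029
gripper_force: 39.6
```

Emit:
servo_tool(rows=[[[0, 0, 0.2], [0, 0, 0], 1], [[0, 0, 0.4], [0, 0, 0], 1], [[0, 0, 0.5], [0, 0, 0], 1], [[0, 0, 0.5], [0, 0, 0], 1], [[0, 0, 0.5], [0, 0, 0], 1]])

```text
clock: 13.35
tcp_pos: [0.5499, 0.003, 0.0266]
tool_rot: [0.0, 0.707, 0.707, 0.0]
wrist_force: [-1.9, -0.9, 0.9]
opening: 0.029
gripper_force: 39.6
```

Emit:
servo_tool(rows=[[[0, 0, 0], [0, 0, 0], 1], [[0, 0, 0], [0, 0, 0], 1], [[0, 0, 0], [0, 0, 0], 1], [[0, 0, 0], [0, 0, 0], 1], [[0, 0, 0], [0, 0, 0], 1]])

```text
clock: 13.77
tcp_pos: [0.5499, 0.003, 0.0266]
tool_rot: [0.0, 0.707, 0.707, 0.0]
wrist_force: [-2.7, 0.5, 2.5]
opening: 0.0292
gripper_force: 39.8
```

The vertical force has changed sign, so the lid is resting on the mat. I'll open slowly.

Emit:
servo_tool(rows=[[[0, 0, 0], [0, 0, 0], 0.7], [[0, 0, 0], [0, 0, 0], 0.6], [[0, 0, 0], [0, 0, 0], 0.5], [[0, 0, 0], [0, 0, 0], 0.4], [[0, 0, 0], [0, 0, 0], 0.3]], grip_force=20)

```text
clock: 14.18
tcp_pos: [0.5499, 0.003, 0.026]
tool_rot: [-0.0, 0.707, 0.707, 0.0]
wrist_force: [-0.1, -0.9, -0.3]
opening: 0.0594
gripper_force: 0.0
```

Emit:
servo_tool(rows=[[[0, 0, 0], [0, 0, 0], 0.2], [[0, 0, 0], [0, 0, 0], 0.1], [[0, 0, 0], [0, 0, 0], 0], [[0, 0, 0], [0, 0, 0], 0], [[0, 0, 0], [0, 0, 0], 0]])

```text
clock: 14.6
tcp_pos: [0.5498, 0.003, 0.0263]
tool_rot: [0.0, 0.707, 0.707, 0.0]
wrist_force: [0.0, 0.1, -0.5]
opening: 0.0854
gripper_force: 0.0
```

Emit:
servo_tool(rows=[[[0, 0, -5], [0, 0, 0], 0], [[0, 0, -15], [0, 0, 0], 0], [[0, 0, -30], [0, 0, 0], 0], [[0, 0, -50], [0, 0, 0], 0], [[0, 0, -75], [0, 0, 0], 0]])

```text
clock: 15.02
tcp_pos: [0.5488, 0.0031, 0.1015]
tool_rot: [-0.001, 0.707, 0.707, -0.001]
wrist_force: [0.6, -0.6, -0.2]
opening: 0.0853
gripper_force: 0.0
```

Emit:
servo_tool(rows=[[[0, 0, -25], [0, 0, 0], 0], [[0, 0, -50], [0, 0, 0], 0], [[0, -20, -75], [0, 0, 0], 0], [[0, -45, -95], [0, 0, 0], 0], [[0, -70, -110], [0, 0, 0], 0]])

```text
clock: 15.43
tcp_pos: [0.4802, 0.0029, 0.2149]
tool_rot: [0.002, 0.707, 0.707, 0.001]
wrist_force: [-0.4, -1.3, 0.8]
opening: 0.0856
gripper_force: 0.0
```

Emit:
servo_tool(rows=[[[0, -20, 0], [0, 0, 0], 0], [[0, -40, 0], [0, 0, 0], 0], [[0, -55, 0], [0, 0, 0], 0], [[0, -60, 0], [0, 0, 0], 0], [[0, -60, 0], [0, 0, 0], 0]])

```text
clock: 15.85
tcp_pos: [0.4195, 0.003, 0.2126]
tool_rot: [0.001, 0.707, 0.707, 0.001]
wrist_force: [0.2, -0.6, -0.8]
opening: 0.0851
gripper_force: 0.0
```

Run:
```python
from h import *
for n in("scene","top"):
    p=arm.capture(n)
    print(n,"lid",desc(fit(p,(.5505,.0025),.09,.012,.026)),"knob",desc(fit(p,(.5505,.0025),.05,.05,.065)))
    print("rim",desc(fit(p,(.477,-.349),.09,.078,.092)),"tall",desc(fit(p,(.49,.323),.06,.168,.19)))
    if n=="scene":cv2.imwrite("pics/e.png",p["pixels"][:,:,::-1])
```

```text
scene lid (1917, 'mean', array([ 0.5544, -0.0007,  0.0173]), 'circ', array([0.5505, 0.0021]), 0.0625, 'zpct', array([0.0144, 0.0173, 0.0202])) knob (137, 'mean', array([0.5522, 0.0009, 0.0566]), 'circ', array([0.5513, 0.0011]), 0.0149, 'zpct', array([0.053 , 0.0569, 0.0596]))
rim (453, 'mean', array([ 0.4797, -0.3508,  0.0832]), 'circ', array([ 0.4785, -0.3483]), 0.0607, 'zpct', array([0.0787, 0.0836, 0.0863])) tall (119, 'mean', array([0.4958, 0.3233, 0.1741]), 'circ', array([0.4945, 0.3251]), 0.0161, 'zpct', array([0.1693, 0.1743, 0.1772]))
top lid (99, 'mean', array([ 0.5987, -0.0067,  0.018 ]), 'circ', array([ 0.5934, -0.0044]), 0.0407, 'zpct', array([0.0142, 0.018 , 0.0214])) knob 0
rim (190, 'mean', array([ 0.476 , -0.3529,  0.0841]), 'circ', array([ 0.4753, -0.3506]), 0.0607, 'zpct', array([0.0789, 0.0843, 0.0883])) tall (102, 'mean', array([0.4914, 0.3224, 0.1752]), 'circ', array([0.4916, 0.323 ]), 0.0151, 'zpct', array([0.1709, 0.1756, 0.1787]))
```

View pics/e.png

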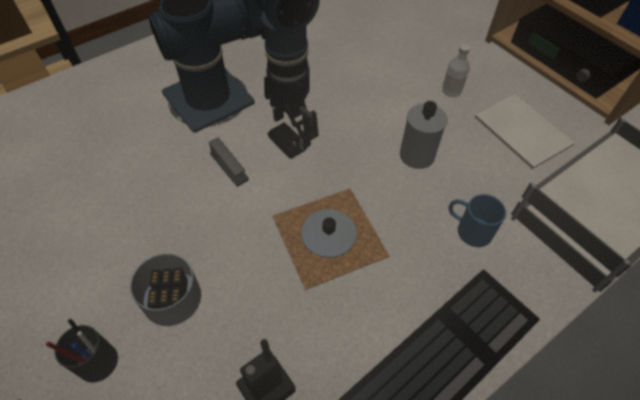

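The lid lies flat, knob up, centred on the mat at (330,232). The open low canister is unmoved at (166,288), and the tall one at (423,130) still has its lid on.

```bash
python3 -c "
from bench import arm
print(arm.job_done())"
```

```text
the job is handed in; nothing more can be done
None
```

The low canister's lid is now flat and knob up at the centre of the cork mat, neither canister was moved, and the job was handed in at about 16 s of the 45 s allowed; no verdict came back.

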